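Close the calibration cases with their matching lids

ROBOT

A 6-joint arm with a two-finger parallel gripper is mounted at the origin on the work surface. World frame = base frame: x ahead of the robot, y to its left, z up, the work surface at z = 0. Lengths are in mm, angles in rad, forces in N, time in s.
With the tool pointing down it reaches from about 275 to 750 mm from the base axis. Payload 10.2 kg.
Tool frame: the origin (TCP) lies midway between the tips of the shut fingers; the grasp point (between the pads) lies grasp_offset behind it (grasp_offset is the distance from the TCP to the grasp point, in mm); x points along the fingers, z is the direction in which the jaws open and shut, and the axes are right-handed (so a half turn about x gives the same grasp; the last joint's range is limited). The gripper opens to 85 mm and grips with 20 to 120 N. Pads are 22 mm wide; open, the fingers measure 114 mm over their backs; the gripper's body (76 mm by 85 mm) begins 54 mm behind the grasp point. The pads swing forward as they close: fully open they stand 13 mm farther back than shut.
Start: joints at [1.004, 0.313, 1.498, -0, 1.331, -0.223], TCP at [176.973, 494.279, 231.294] pointing down, gripper open.
Joint ranges: [-2.94, 2.94], [-0.97, 2.17], [0.19, 2.56], [-1.23, 4.37], [0.02, 3.11], [-2.88, 2.88]. Speed limits (rad/s): [2.39, 2.39, 3.01, 3.14, 3.14, 3.14].

INTERFACE

Orientations are given as a unit quaternion [w, x, y, z].
In Python, from rig import sense, capture, calibration, finish_job, grasp_offset gives the robot as it stands.
- The arm moves only by the shell command python3 -m jog 'ROWS' [FORCE]. ROWS is JSON, a list of rows, each an object with "linear": the shift along the tool's x, y, z scaled (see below), a list of three; "rotation": the turn, a rotation vector about the tool's x, y, z scaled (see below), a list of three; "grip": the finger opening in mm, from 0 to 85.4. A call has 1 to 20 rows; each row is the pose to reach, as a shift and turn from the pose measured when the call began, along the tool's axes at that moment; what a row does not reach only later rows make up. The controller multiplies each number of a shift by 0.3 m and each number of a turn by 0.5 rad. A row lasts 1/12 s, in which the tool goes at most 41.7 mm and 7.16 degrees, less where a joint would pass 70% of its speed; a pose out of reach is approached as far as the arm can. A call with a number of a shift or a turn outside -1 to 1 is refused whole. A call with a gripper value outside its range is refused whole. The fingers move at their own pace and stop on an object; FORCE is the grip in N (left out, the last holds). Time passes only in rows, so rows that repeat a pose let the fingers close. It gives the time, the measured TCP pose, the force and the opening at its end, in the units of the state.
- sense(): the state, without advancing time (a new reading comes with each control period).
- capture(name): name is "side" or "top"; returns (picture, depth): 400x640x3 uint8, red, green, blue; 400x640 float32, mm along the optical axis (not along the pixel's ray), 0 where there is no reading.
- calibration(name): a dict with "intrinsics" (3x3 intrinsics, pixels), "dist" ([k1, k2, p1, p2, k3] as OpenCV has them; the pictures are not rectified), "world_from_camera" (4x4, takes a point from camera to world coordinates). Camera axes: x right, y up, looking along -z (the intrinsics and any distortion apply to the point x, -y, -z); pixel columns grow to the right and rows downward; lengths in mm; the calibration is good to about 2 mm. A picture is of the moment at which its call begins. calibration takes no time and is no camera call.
- finish_job(): hands the job in, once; it reports no verdict.
The state is a dict: "time_s": time; "joints": joint angles; "dq": joint speeds; "tau": joint torques, N m; "eef_pos": TCP position; "ee_rot": TCP orientation; "force": force on the tool from outside, world axes, zero at the start; "wrist_torque": the same for the moment, N m; "grip_width": opening from 0.0 (shut) to 1.0 (fully open).
Only numpy, scipy, OpenCV 4.12 (cv2) and the standard library are available. Lean on these libraries where they do the work, as an engineer would, in place of code of your own. Each camera call takes 0.05 s, during which the arm holds its last target.

TASK

Close the two open calibration cases on the microscope bench: put on each the lid that matches it in colour and shape, lowered gently and seated fully down and flat, and let go. Leave the cases where they stand and do not disturb the other things on the bench.

Things in the scene. Friction and masses are not known exactly. Their poses are not given: they have to be found in the camera images.
- blue_case: open blue case, an aluminium-framed glass scale on dark foam inside, at least 15 mm below the rim; outside 160 mm along x, 74 mm along y, 45 mm high, walls 6 mm (opening 148 x 62 mm). 0.8 kg, loose on the table. Origin: centre of its underside, z up
- blue_lid: blue lid, lying right side up: blue plate 160 x 74 x 8 mm over a black block 140 x 54 x 10 mm that fits the case's opening with 4 mm to spare per side. Black bar handle on top, centred: 70 mm along x, 14 mm thick along y, 28 to 50 mm above the origin, on two feet. 0.16 kg. Origin: centre of the black block's underside, z up. Seated: 35 mm above the case's origin, either way round
- yellow_case: open yellow case, four steel gauge blocks on dark foam inside, at least 15 mm below the rim; outside 114 mm along x, 94 mm along y, 45 mm high, walls 6 mm (opening 102 x 82 mm). 0.8 kg, loose on the table. Origin: centre of its underside, z up
- yellow_lid: yellow lid, lying right side up: yellow plate 114 x 94 x 8 mm over a black block 94 x 74 x 10 mm that fits the case's opening with 4 mm to spare per side. Black bar handle on top, centred: 70 mm along x, 14 mm thick along y, 28 to 50 mm above the origin, on two feet. 0.16 kg. Origin: centre of the black block's underside, z up. Seated: 35 mm above the case's origin, either way round
- green_case: bystander: closed green case with its lid on, 114 x 84 mm, 87 mm to the top of its handle; it is finished, leave it. Origin: centre of its underside
- eyepiece: bystander: black microscope eyepiece with a green ring, standing, 44 mm diameter, 66 mm tall. Origin: centre of its underside
- objective: bystander: dark steel microscope objective with a red ring, standing, 34 mm diameter, 56 mm tall. Origin: centre of its underside
- dish: bystander: shallow round glass dish, 90 mm diameter, 20 mm tall. Origin: centre of its underside
- screwdriver: bystander: screwdriver, lying, 170 mm long, along its x axis
- wrench: bystander: open-ended wrench, lying, 150 mm long, along its x axis
- canister: bystander: grey round canister with a black cap, standing, 52 mm diameter, 75 mm tall. Origin: centre of its underside
Not all that is in view belongs to the job. What is shaped like the yellow_lid but pink or red is not meant. Leave any red look-alike of the blue_case alone.

How it is judged:
By the outcome, as a careful person would: the job done as asked, in the order asked, and still so for the second after the job is handed in, with the robot touching nothing.
It also fails if it takes over 61 s, if anything falls off the work surface, if the arm or the gripper's body presses on something with over 40 N, if the wrist force passes 120 N, or if a joint passes its speed limit or range.

## Working session

There is one attempt and no reset: what is moved stays moved. The work goes in short steps, Python scripts to look and compute and a shell command to move; the robot and the scene stay as the last step left them, time stands still between calls to the robot, and variables do not carry over. Pictures are saved under pics/ and viewed, and the job is handed in when it is done.

```bash
ls; mkdir -p pics; python3 - <<'E'
from rig import sense,capture,calibration,grasp_offset
import cv2,numpy as np
print(grasp_offset); print(sense())
for n in("top","side"):
    p,d=capture(n); cv2.imwrite(f"pics/{n}0.png",p[:,:,::-1]); np.savez(f"{n}0.npz",p=p,d=d)
    print(calibration(n), (d>0).mean())
E
```

```text
pics
18.700000000000003
{'time_s': 0.0, 'joints': array([ 1.00358937e+00,  3.13481117e-01,  1.49844214e+00,  9.83549241e-06,
        1.33098322e+00, -2.23396885e-01]), 'dq': array([-0.0002091 , -0.00054903,  0.0003116 ,  0.0001425 , -0.00074353,
        0.00291458]), 'tau': array([-6.24683025e-05, -4.12273157e+01, -2.59732032e+01, -1.88815875e-04,
        4.26537110e-03,  3.49260085e-05]), 'eef_pos': array([176.83324236, 494.05377471, 230.71724715]), 'ee_rot': array([ 0.57772961, -0.40727328,  0.57859139,  0.40692625]), 'force': array([ 0.81688689, -0.25885879, -0.11140807]), 'wrist_torque': array([ 0.07808663,  0.03938731, -0.03680187]), 'grip_width': 1.002797106835551}
{'intrinsics': array([[389.84888368,   0.        , 317.70060803],
       [  0.        , 389.84888368, 200.18167017],
       [  0.        ,   0.        ,   1.        ]]), 'dist': array([-0.06458888,  0.        ,  0.        ,  0.        ,  0.        ]), 'world_from_camera': array([[ 2.32346832e-02,  9.89768520e-01, -1.40777929e-01,
         3.44336733e+02],
       [-9.99704698e-01,  2.40051930e-02,  3.77731386e-03,
         2.61537714e+01],
       [ 7.11806771e-03,  1.40648592e-01,  9.90033993e-01,
         1.30371057e+03],
       [ 0.00000000e+00,  0.00000000e+00,  0.00000000e+00,
         1.00000000e+00]])} 0.9958359375
{'intrinsics': array([[501.19399974,   0.        , 325.06938941],
       [  0.        , 501.19399974, 193.86974524],
       [  0.        ,   0.        ,   1.        ]]), 'dist': array([-0.03579241,  0.        ,  0.        ,  0.        ,  0.        ]), 'world_from_camera': array([[ 9.66352391e-01,  1.89506967e-01, -1.73925748e-01,
         2.59729937e+02],
       [-2.57075055e-01,  7.34386616e-01, -6.28162968e-01,
        -8.63045896e+02],
       [ 8.68748226e-03,  6.51738757e-01,  7.58393776e-01,
         1.13412847e+03],
       [ 0.00000000e+00,  0.00000000e+00,  0.00000000e+00,
         1.00000000e+00]])} 0.9961328125
```

View pics/top0.png

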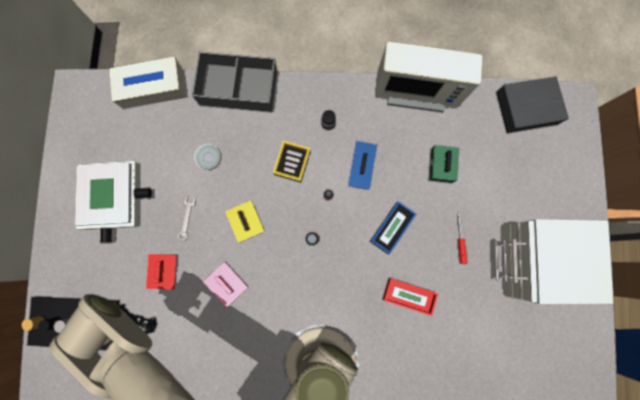

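View pics/side0.png

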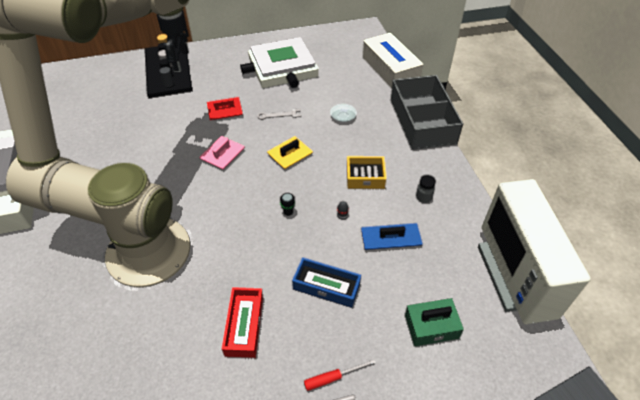

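The candidates in the top view are:
- **Blue lid:** (363,165), flat blue with a handle.
- **Blue case:** (393,227), open. The red look-alike at (410,296) is excluded.
- **Yellow lid:** (244,220). The pink one at (225,284) and the red one at (161,271) are excluded.
- **Yellow case:** (292,161), with gauge blocks inside.

Next I'll confirm these in an enlarged crop and measure them.

```bash
cat > h.py <<'E'
import cv2,numpy as np
from rig import calibration
def rays(cam,px):
    c=calibration(cam); K=c["intrinsics"];T=c["world_from_camera"]
    u=cv2.undistortPoints(np.asarray(px,float).reshape(-1,1,2),K,np.array(c["dist"])).reshape(-1,2)
    d=np.c_[u[:,0],-u[:,1],-np.ones(len(u))]
    return T[:3,3],d@T[:3,:3].T
def plane(cam,px,z):
    o,d=rays(cam,px); return o+d*((z-o[2])/d[:,2])[:,None]
def cloud(cam,D,m):
    v,u=np.nonzero(m&(D>0)); o,d=rays(cam,np.c_[u,v]); return o+d*D[v,u][:,None], np.c_[u,v]
def cmask(P,col):
    h=cv2.cvtColor(P,cv2.COLOR_RGB2HSV); H,S,V=h[...,0],h[...,1],h[...,2]
    lo,hi={'blue':(100,125),'yellow':(18,32)}[col]
    return (H>=lo)&(H<=hi)&(S>110)&(V>40)
E
python3 - <<'E'
from h import *
for cam in("top","side"):
    z=np.load(cam+"0.npz");P,D=z['p'],z['d']
    for col in("blue","yellow"):
        m=cmask(P,col); n,l,s,c=cv2.connectedComponentsWithStats(cv2.morphologyEx(m.astype(np.uint8),cv2.MORPH_CLOSE,np.ones((3,3))))
        for i in range(1,n):
            if s[i,4]<60: continue
            W,px=cloud(cam,D,l==i); 
            print(cam,col,c[i].round(),s[i,4],"z pct",np.percentile(W[:,2],[5,25,50,75,95]).round())
            zt=18 if np.percentile(W[:,2],75)<28 else 45
            # outer contour on the top plane
            sel=np.zeros(D.shape,np.uint8); k=np.abs(W[:,2]-zt)<8; sel[px[k,1],px[k,0]]=1
            cs,_=cv2.findContours(cv2.resize(sel,None,fx=4,fy=4,interpolation=cv2.INTER_LINEAR),cv2.RETR_EXTERNAL,cv2.CHAIN_APPROX_NONE)
            if not cs: continue
            cc=np.vstack(cs).reshape(-1,2)/4-.375
            w=plane(cam,cc,zt)[:,:2]; r=cv2.minAreaRect(w.astype(np.float32)); print("   rect",zt,np.round(r[0],1),np.round(r[1],1),round(r[2],1), "mean cloud",W[k].mean(0).round(1))
P=cv2.imread("pics/top0.png")[130:260,210:430]; cv2.imwrite("pics/crop0.png",cv2.resize(P,None,fx=3.6,fy=3.6,interpolation=cv2.INTER_CUBIC))
E
```

```text
top blue [143.  78.] 256 z pct [79. 81. 82. 84. 86.]
top blue [362. 165.] 872 z pct [14. 17. 19. 21. 46.]
   rect 18 [ 651.9 -127.2] [ 71.6 159. ] 80.7 mean cloud [ 650.2 -126.7   18.4]
top blue [392. 227.] 365 z pct [15. 22. 41. 45. 48.]
   rect 45 [ 440.8 -225.2] [ 74.5 160.6] 56.1 mean cloud [ 442.  -217.5   44.4]
top blue [628. 353.] 1072 z pct [-567. -536. -501. -466. -438.]
top yellow [292. 161.] 437 z pct [15. 21. 40. 45. 49.]
   rect 45 [654.  111.9] [ 95.8 117.5] 75.0 mean cloud [653.7 110.1  44.8]
top yellow [244. 221.] 914 z pct [14. 16. 18. 21. 49.]
   rect 18 [451.9 263. ] [115.4  94.2] 25.4 mean cloud [451.6 262.   18.2]
top yellow [ 31. 323.] 200 z pct [18. 55. 77. 81. 83.]
   rect 45 [101.4 919.9] [37.5 20. ] 5.3 mean cloud [108.4 919.   47.6]
side blue [393.  51.] 142 z pct [77. 80. 82. 83. 86.]
side blue [391. 237.] 1096 z pct [14. 17. 19. 21. 25.]
   rect 18 [ 652.2 -130.6] [ 77.1 159.7] 80.8 mean cloud [ 649.3 -135.3   18.8]
side blue [327. 283.] 1178 z pct [ 9. 22. 34. 44. 48.]
   rect 45 [ 441.3 -232.1] [ 80.7 162.1] 56.1 mean cloud [ 441.8 -234.3   44. ]
side yellow [162.  38.] 71 z pct [-167.   75.   78.   81.   85.]
side yellow [289. 153.] 699 z pct [13. 17. 19. 21. 47.]
   rect 18 [452.8 259.8] [117.3 100.8] 25.5 mean cloud [450.3 250.3  18.9]
side yellow [366. 172.] 823 z pct [ 7. 19. 31. 43. 49.]
   rect 45 [655.3 108.3] [102.7 114.4] 75.4 mean cloud [651.4 105.4  44.3]
```

View pics/crop0.png

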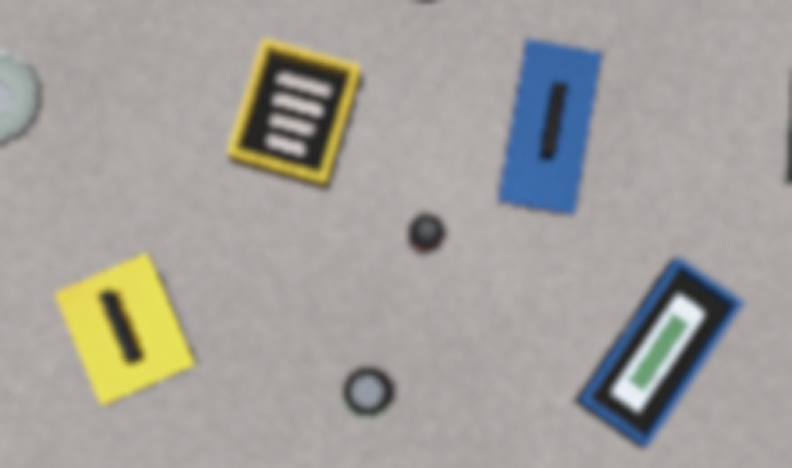

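The crop shows the blue lid at crop (550,125), the open blue case with the scale inside at (660,350), the yellow lid at (125,330) and the yellow case with gauge blocks at (295,112). All four match their descriptions. Next I'll write a helper to work out moves.

```bash
cat > mv.py <<'E'
# usage: mv.py x y z yaw_of_jaw_axis_deg(lid x-axis +90)   prints shift/turn in row units
import sys,numpy as np
from scipy.spatial.transform import Rotation as R
from rig import sense
s=sense(); q=s["ee_rot"]; R0=R.from_quat([q[1],q[2],q[3],q[0]]); p=s["eef_pos"]
M=R0.as_matrix()
print("t",round(s["time_s"],2),"p",p.round(1),"x",M[:,0].round(3),"jaw yaw",np.degrees(np.arctan2(M[1,2],M[0,2])).round(2),"j1,j6",s["joints"][[0,5]].round(2),"F",s["force"].round(1),"grip",round(85.4*s["grip_width"],1))
if len(sys.argv)>4:
    t=np.array(list(map(float,sys.argv[1:4])))
    lin=M.T@(t-p)/300
    for k in (0,180):
        a=np.radians(float(sys.argv[4])+k); z=np.array([np.cos(a),np.sin(a),0]); x=np.array([0,0,-1.]); 
        T=np.c_[x,np.cross(z,x),z]
        rv=(R0.inv()*R.from_matrix(T)).as_rotvec()
        print("lin",lin.round(3),"rot",(rv/0.5).round(3),"deg",np.degrees(np.linalg.norm(rv)).round(1))
E
python3 mv.py 452 262.5 120 115.4
```

```text
t 0.1 p [176.8 494.1 230.8] x [-0.001 -0.001 -1.   ] jaw yaw 70.3 j1,j6 [ 1.   -0.22] F [ 0.5 -0.6  0.8] grip 85.6
lin [ 0.369 -1.124 -0.417] rot [-1.574e+00 -2.000e-03 -1.000e-03] deg 45.1
lin [ 0.369 -1.124 -0.417] rot [ 4.709e+00 -2.000e-03  2.000e-03] deg 134.9
```

```bash
python3 -m jog '[{"linear":[0.0,-0.2,-0.07],"rotation":[-0.2,0,0],"grip":45},{"linear":[0.03,-0.35,-0.13],"rotation":[-0.4,0,0],"grip":45},{"linear":[0.08,-0.5,-0.19],"rotation":[-0.6,0,0],"grip":45},{"linear":[0.15,-0.65,-0.24],"rotation":[-0.8,0,0],"grip":45},{"linear":[0.2,-0.8,-0.3],"rotation":[-1,0,0],"grip":45},{"linear":[0.2,-0.95,-0.35],"rotation":[-1,0,0],"grip":45},{"linear":[0.2,-0.95,-0.35],"rotation":[-1,0,0],"grip":45},{"linear":[0.2,-0.95,-0.35],"rotation":[-1,0,0],"grip":45}]' 40; python3 mv.py 452 262.5 75 115.4
```

```text
time_s: 0.77
eef_pos: [412.2, 296.1, 169.7]
ee_rot: [-0.459, 0.537, -0.461, -0.537]
force: [0.4, 0.2, -0.7]
grip_width: 0.53
t 0.77 p [412.2 296.1 169.7] x [-0.002 -0.002 -1.   ] jaw yaw 98.79 j1,j6 [ 0.39 -1.33] F [ 0.4  0.2 -0.7] grip 45.3
lin [ 0.316 -0.115 -0.13 ] rot [-0.58  -0.003 -0.004] deg 16.6
lin [ 0.316 -0.115 -0.13 ] rot [ 5.703e+00 -6.000e-03  5.000e-03] deg 163.4
```

```bash
python3 -m jog '[{"linear":[0.1,-0.115,-0.13],"rotation":[-0.25,0,0],"grip":45},{"linear":[0.2,-0.115,-0.13],"rotation":[-0.5,0,0],"grip":45},{"linear":[0.316,-0.115,-0.13],"rotation":[-0.58,0,0],"grip":45},{"linear":[0.316,-0.115,-0.13],"rotation":[-0.58,0,0],"grip":45},{"linear":[0.316,-0.115,-0.13],"rotation":[-0.58,0,0],"grip":45}]' 40; python3 mv.py 452 262.5 22 115.4
```

```text
time_s: 1.18
eef_pos: [451.2, 262.4, 74.3]
ee_rot: [0.377, -0.596, 0.38, 0.598]
force: [0.4, 0.9, 0.0]
grip_width: 0.531
t 1.18 p [451.2 262.4  74.3] x [-0.005 -0.003 -1.   ] jaw yaw 115.29 j1,j6 [ 0.3  -1.71] F [0.4 0.9 0. ] grip 45.3
lin [ 0.174 -0.004 -0.001] rot [-0.004 -0.001 -0.012] deg 0.4
lin [ 0.174 -0.004 -0.001] rot [ 6.279e+00 -1.900e-02  2.000e-03] deg 179.9
```

```bash
python3 - <<'E'
from rig import *; import cv2,numpy as np
a=[]
for n,(r,c) in {"top":((160,280),(180,320)),"side":((90,210),(220,360))}.items():
    p,d=capture(n); a.append(cv2.resize(p[r[0]:r[1],c[0]:c[1],::-1],(396,340),interpolation=cv2.INTER_CUBIC))
cv2.imwrite("pics/c1.png",np.hstack(a))
E
```

```text
(no output)
```

View pics/c1.png

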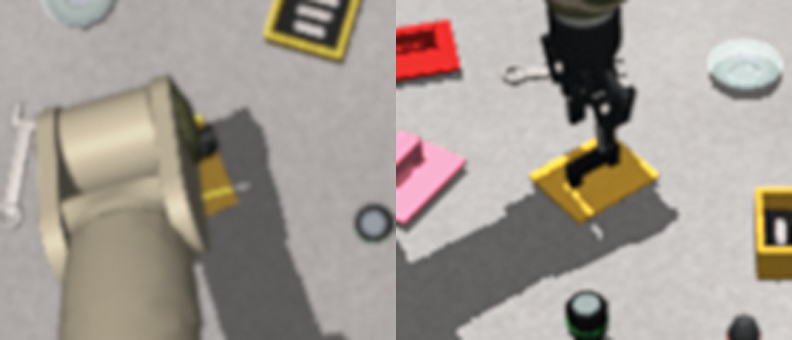

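The side crop shows the open fingers above the yellow lid's handle at (605,140), and the arm hides the lid from the top camera. I'll lower and grip.

```bash
python3 -m jog '[{"linear":[0.06,-0.003,-0.001],"rotation":[0,0,-0.01],"grip":45},{"linear":[0.12,-0.003,-0.001],"rotation":[0,0,-0.01],"grip":45},{"linear":[0.16,-0.003,-0.001],"rotation":[0,0,-0.01],"grip":45},{"linear":[0.173,-0.003,-0.001],"rotation":[0,0,-0.01],"grip":45},{"linear":[0.173,-0.003,-0.001],"rotation":[0,0,-0.01],"grip":45},{"linear":[0.173,-0.003,-0.001],"rotation":[0,0,-0.01],"grip":8},{"linear":[0.173,-0.003,-0.001],"rotation":[0,0,-0.01],"grip":8},{"linear":[0.173,-0.003,-0.001],"rotation":[0,0,-0.01],"grip":8},{"linear":[0.173,-0.003,-0.001],"rotation":[0,0,-0.01],"grip":8},{"linear":[0.173,-0.003,-0.001],"rotation":[0,0,-0.01],"grip":8},{"linear":[0.173,-0.003,-0.001],"rotation":[0,0,-0.01],"grip":8}]' 50; python3 mv.py 452 262.5 150 115.4
```

```text
time_s: 2.2
eef_pos: [454.5, 263.8, 26.6]
ee_rot: [-0.38, 0.6, -0.376, -0.595]
force: [-1.0, -1.2, 7.1]
grip_width: 0.153
t 2.2 p [454.5 263.8  26.6] x [ 0.008  0.002 -1.   ] jaw yaw 115.37 j1,j6 [ 0.3  -1.71] F [-1.  -1.2  7.1] grip 13.1
lin [-0.412  0.006 -0.001] rot [-0.001 -0.004  0.016] deg 0.5
lin [-0.412  0.006 -0.001] rot [6.282e+00 2.500e-02 6.000e-03] deg 180.0
```

```bash
python3 -m jog '[{"linear":[-0.02,0,0],"rotation":[0,-0.004,0.016],"grip":8},{"linear":[-0.05,0.003,-0.001],"rotation":[0,-0.004,0.016],"grip":8},{"linear":[-0.1,0.006,-0.001],"rotation":[0,-0.004,0.016],"grip":8},{"linear":[-0.2,0.006,-0.001],"rotation":[0,-0.004,0.016],"grip":8},{"linear":[-0.3,0.006,-0.001],"rotation":[0,-0.004,0.016],"grip":8},{"linear":[-0.41,0.006,-0.001],"rotation":[0,-0.004,0.016],"grip":8},{"linear":[-0.41,0.006,-0.001],"rotation":[0,-0.004,0.016],"grip":8},{"linear":[-0.41,0.006,-0.001],"rotation":[0,-0.004,0.016],"grip":8}]' 50; python3 mv.py 654 111.5 150 75.0;python3 - <<'E'
from rig import *; import cv2,numpy as np
p,d=capture("side"); cv2.imwrite("pics/c2.png",cv2.resize(p[20:220,180:440,::-1],None,fx=3,fy=3,interpolation=cv2.INTER_CUBIC)); np.savez("s2.npz",p=p,d=d)
E
```

```text
time_s: 2.87
eef_pos: [452.5, 262.7, 151.3]
ee_rot: [-0.379, 0.598, -0.377, -0.597]
force: [-0.6, -0.4, -2.6]
grip_width: 0.148
t 2.87 p [452.5 262.7 151.3] x [ 0.004  0.001 -1.   ] jaw yaw 115.37 j1,j6 [ 0.3  -1.71] F [-0.6 -0.4 -2.6] grip 12.6
lin [ 0.006 -0.391 -0.743] rot [1.409 0.002 0.008] deg 40.4
lin [ 0.006 -0.391 -0.743] rot [-4.874e+00 -1.000e-02  2.000e-03] deg 139.6
```

View pics/c2.png

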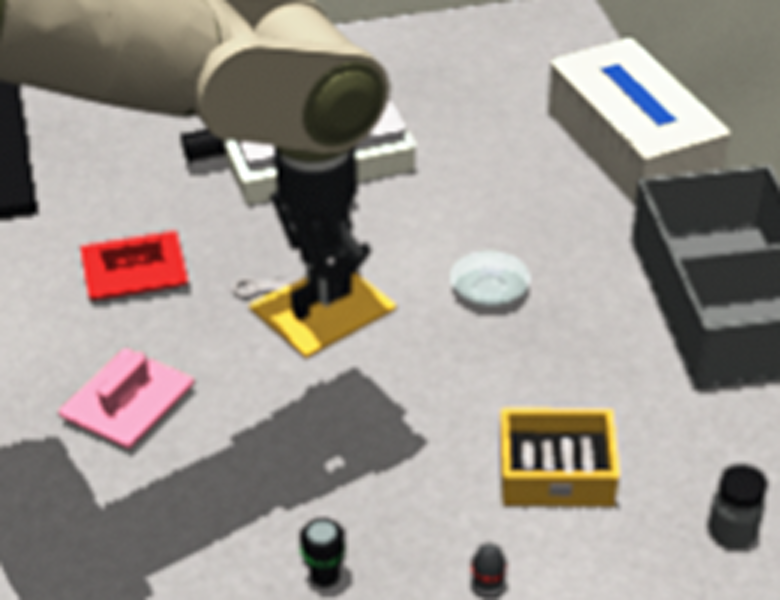

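The lid is off the table and hanging in the fingers at crop (322,310). Before moving it I'll measure its height, tilt and centre from the side view.

```bash
cat > held.py <<'E'
import sys; from h import *; from rig import sense
from scipy.spatial.transform import Rotation as R
# fit plane to plate, then project the mask's outer points to that plane and rectangle
def held(f,col,box,cam="side",half=None):
    z=np.load(f);P,D=z['p'],z['d']; m=cmask(P,col); b=np.zeros_like(m); b[box[1]:box[3],box[0]:box[2]]=1
    n,l,s,c=cv2.connectedComponentsWithStats((m&b).astype(np.uint8),connectivity=8); i=1+np.argmax(s[1:,4])
    W,px=cloud(cam,D,l==i); zm=np.median(W[:,2]); k=abs(W[:,2]-zm)<12
    A=np.c_[W[k,0]-W[k,0].mean(),W[k,1]-W[k,1].mean(),np.ones(k.sum())]; co=np.linalg.lstsq(A,W[k,2],rcond=None)[0]
    cs,_=cv2.findContours(cv2.resize((l==i).astype(np.uint8),None,fx=4,fy=4,interpolation=cv2.INTER_NEAREST),cv2.RETR_EXTERNAL,cv2.CHAIN_APPROX_NONE)
    cc=np.vstack(cs).reshape(-1,2)/4-.375; w=plane(cam,cc,zm)[:,:2]; r=cv2.minAreaRect(w.astype(np.float32))
    print("n",k.sum(),"plane z",co[2].round(1),"slopes deg",np.degrees(co[:2]).round(1),"rect",np.round(r[0],1),np.round(r[1],1),round(r[2],1),"tcp",sense()["eef_pos"].round(1))
E
python3 -c "
from held import *
held('s2.npz','yellow',(250,80,320,150)); held('side0.npz','yellow',(255,120,330,175))"
```

```text
n 590 plane z 144.0 slopes deg [-0.  -0.2] rect [449.7 259.3] [117.1 102.5] 25.7 tcp [451.7 262.4 149.6]
n 622 plane z 19.0 slopes deg [0.1 0.4] rect [451.7 257.6] [120.7 102.6] 25.5 tcp [451.7 262.4 149.6]
```

```bash
python3 -m jog '[{"linear":[0,-0.03,-0.06],"rotation":[0.1,0,0],"grip":8},{"linear":[0,-0.08,-0.14],"rotation":[0.25,0,0],"grip":8},{"linear":[0,-0.13,-0.24],"rotation":[0.4,0,0],"grip":8},{"linear":[0,-0.18,-0.34],"rotation":[0.55,0,0],"grip":8},{"linear":[0,-0.23,-0.44],"rotation":[0.7,0,0],"grip":8},{"linear":[0,-0.28,-0.54],"rotation":[0.85,0,0],"grip":8},{"linear":[0,-0.33,-0.64],"rotation":[1,0,0],"grip":8},{"linear":[0,-0.37,-0.71],"rotation":[1,0,0],"grip":8},{"linear":[0,-0.39,-0.743],"rotation":[1,0,0],"grip":8},{"linear":[0,-0.39,-0.743],"rotation":[1,0,0],"grip":8},{"linear":[0,-0.39,-0.743],"rotation":[1,0,0],"grip":8}]' 50; python3 mv.py 656.5 110.8 110 75.0
```

```text
time_s: 3.83
eef_pos: [652.2, 111.0, 147.7]
ee_rot: [0.514, -0.484, 0.515, 0.486]
force: [0.4, -0.6, -1.9]
grip_width: 0.149
t 3.83 p [652.2 111.  147.7] x [-0.003  0.    -1.   ] jaw yaw 86.68 j1,j6 [-0.01 -1.52] F [ 0.4 -0.6 -1.9] grip 12.7
lin [ 0.125 -0.015 -0.   ] rot [ 0.408 -0.    -0.006] deg 11.7
lin [ 0.125 -0.015 -0.   ] rot [-5.875  0.009 -0.   ] deg 168.3
```

```bash
python3 -m jog '[{"linear":[0.03,-0.007,0],"rotation":[0.15,0,-0.003],"grip":8},{"linear":[0.08,-0.015,0],"rotation":[0.3,0,-0.006],"grip":8},{"linear":[0.125,-0.015,0],"rotation":[0.408,0,-0.006],"grip":8},{"linear":[0.15,-0.015,0],"rotation":[0.408,0,-0.006],"grip":8},{"linear":[0.17,-0.015,0],"rotation":[0.408,0,-0.006],"grip":8},{"linear":[0.17,-0.015,0],"rotation":[0.408,0,-0.006],"grip":8},{"linear":[0.17,-0.015,0],"rotation":[0.408,0,-0.006],"grip":8}]' 50; python3 mv.py 656.5 110.8 62 75.0
python3 - <<'E'
from rig import *; import cv2,numpy as np
a=[]
for n,(r,c) in {"top":((110,210),(230,345)),"side":((110,210),(310,425))}.items():
    p,d=capture(n); np.savez(n+"3.npz",p=p,d=d);a.append(cv2.resize(p[r[0]:r[1],c[0]:c[1],::-1],(398,346),interpolation=cv2.INTER_CUBIC))
cv2.imwrite("pics/c3.png",np.hstack(a))
E
python3 -c "
from held import *
held('side3.npz','yellow',(310,110,425,210))"
```

```text
time_s: 4.42
eef_pos: [656.3, 111.1, 96.9]
ee_rot: [0.561, -0.431, 0.561, 0.431]
force: [0.6, 0.4, -1.0]
grip_width: 0.149
t 4.42 p [656.3 111.1  96.9] x [-0. -0. -1.] jaw yaw 75.08 j1,j6 [-0.01 -1.32] F [ 0.6  0.4 -1. ] grip 12.7
lin [ 0.116 -0.001 -0.001] rot [ 0.003 -0.    -0.   ] deg 0.1
lin [ 0.116 -0.001 -0.001] rot [-6.28  0.   -0.  ] deg 179.9
n 652 plane z 89.6 slopes deg [-0.3  1.2] rect [643.4  75.9] [173.2 115.6] 73.5 tcp [656.8 111.   97.6]
```

View pics/c3.png

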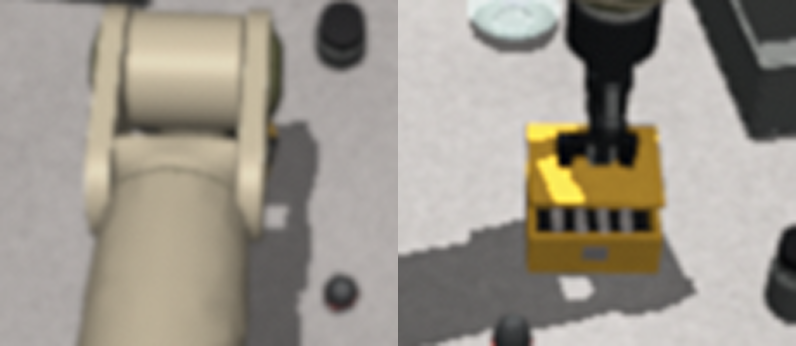

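```bash
cat > cmp.py <<'E'
from h import *
def edges(f,col,box,zt,yaw,cam="side",lo=7,hi=9):
    z=np.load(f);P,D=z['p'],z['d']; m=cmask(P,col); b=np.zeros_like(m); b[box[1]:box[3],box[0]:box[2]]=1
    W,px=cloud(cam,D,m&b); k=(W[:,2]>zt-lo)&(W[:,2]<zt+hi); w=plane(cam,px[k],zt)[:,:2]
    a=np.radians(yaw); U=np.array([[np.cos(a),np.sin(a)],[-np.sin(a),np.cos(a)]]); q=w@U.T
    o=[]
    for ax in (0,1):
        other=q[:,1-ax]; v=q[:,ax]; mid=np.median(other)
        bins=np.arange(other.min()+15,other.max()-15,3); L=[];H=[]
        for t in bins:
            s=v[abs(other-t)<2.5]
            if len(s)>3: L.append(s.min());H.append(s.max())
        o+= [np.median(L),np.median(H)]
    o=np.array(o); c=U.T@np.array([(o[0]+o[1])/2,(o[2]+o[3])/2])
    print(f,zt,"edges along",o[:2].round(1),"across",o[2:].round(1),"size",(o[1]-o[0]).round(1),(o[3]-o[2]).round(1),"centre",c.round(1))
E
python3 -c "
from cmp import *
edges('side3.npz','yellow',(310,110,425,210),89.5,-15)
edges('side0.npz','yellow',(310,110,425,210),45,-15)
edges('top0.npz','yellow',(270,130,320,190),45,-15,'top')
edges('top0.npz','yellow',(215,190,270,250),18,25.4,'top')
edges('side0.npz','yellow',(255,120,330,175),18,25.4)
edges('side0.npz','yellow',(255,120,330,175),18,25.4,'side',2,9)
"
```

```text
side3.npz 89.5 edges along [548.7 656.5] across [226.7 317.9] size 107.8 91.2 centre [652.6 107.1]
side0.npz 45 edges along [550.7 659.9] across [224.8 320.1] size 109.2 95.3 centre [655.1 106.5]
top0.npz 45 edges along [546.5 659.2] across [232.1 322.6] size 112.7 90.5 centre [654.1 111.9]
top0.npz 18 edges along [465.9 576.4] across [-0.9 88.2] size 110.5 89.1 centre [452. 263.]
side0.npz 18 edges along [464.4 575.6] across [-6.9 87.9] size 111.2 94.8 centre [452.4 259.7]
side0.npz 18 edges along [466.1 573.5] across [-3.6 87.6] size 107.3 91.2 centre [451.6 260.9]
```

```bash
python3 -m jog '[{"linear":[0.03,-0.006,0],"rotation":[0,0,0],"grip":8},{"linear":[0.06,-0.006,0],"rotation":[0,0,0],"grip":8},{"linear":[0.073,-0.006,0],"rotation":[0,0,0],"grip":8},{"linear":[0.073,-0.006,0],"rotation":[0,0,0],"grip":8},{"linear":[0.073,-0.006,0],"rotation":[0,0,0],"grip":8}]' 50; python3 mv.py 658 110.6 62 75.0
python3 - <<'E'
from rig import *; import cv2,numpy as np
p,d=capture("side"); np.savez("side4.npz",p=p,d=d);cv2.imwrite("pics/c4.png",cv2.resize(p[135:205,320:410,::-1],None,fx=8,fy=8,interpolation=cv2.INTER_CUBIC))
E
python3 -c "
from cmp import *
for z in (66,68,70): edges('side4.npz','yellow',(310,110,425,210),z,-15,'side',7,9)"
```

```text
time_s: 4.93
eef_pos: [658.4, 110.5, 75.2]
ee_rot: [0.561, -0.431, 0.561, 0.431]
force: [0.8, 0.3, -2.0]
grip_width: 0.157
t 4.93 p [658.4 110.5  75.2] x [ 0. -0. -1.] jaw yaw 75.04 j1,j6 [-0.01 -1.32] F [ 0.8  0.3 -2. ] grip 13.4
lin [0.044 0.001 0.   ] rot [ 0.002 -0.     0.001] deg 0.0
lin [0.044 0.001 0.   ] rot [-6.282e+00 -1.000e-03 -0.000e+00] deg 180.0
side4.npz 66 edges along [549.9 658.8] across [229.  319.9] size 108.9 90.9 centre [654.8 108.7]
side4.npz 68 edges along [549.7 658.4] across [227.1 317.8] size 108.7 90.7 centre [654.  106.8]
side4.npz 70 edges along [549.9 658.1] across [225.4 315.8] size 108.2 90.4 centre [653.4 105.1]
```

View pics/c4.png

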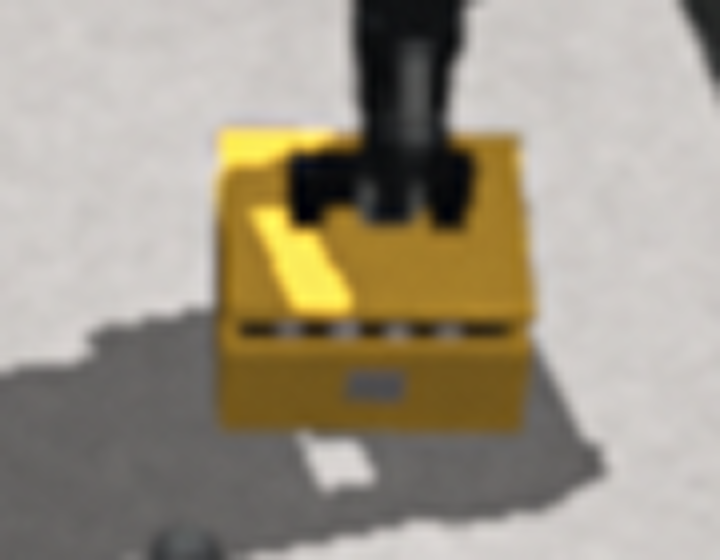

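In the enlarged side crop the lid's near edge runs x 222–537 and the case rim x 218–530, allowing for perspective. That puts them within about 1 mm, so I'll lower it gently.

```bash
python3 -m jog '[{"linear":[0.008,0,0],"rotation":[0,0,0],"grip":8},{"linear":[0.014,0,0],"rotation":[0,0,0],"grip":8},{"linear":[0.02,0,0],"rotation":[0,0,0],"grip":8},{"linear":[0.025,0,0],"rotation":[0,0,0],"grip":8},{"linear":[0.03,0,0],"rotation":[0,0,0],"grip":8},{"linear":[0.035,0,0],"rotation":[0,0,0],"grip":8},{"linear":[0.04,0,0],"rotation":[0,0,0],"grip":8},{"linear":[0.04,0,0],"rotation":[0,0,0],"grip":8}]' 50; python3 mv.py 658 110.6 59 75.0
```

```text
time_s: 5.65
eef_pos: [658.5, 110.5, 63.3]
ee_rot: [0.561, -0.431, 0.561, 0.43]
force: [-0.1, 0.7, -1.5]
grip_width: 0.152
t 5.65 p [658.5 110.5  63.3] x [ 0.001 -0.    -1.   ] jaw yaw 75.04 j1,j6 [-0.01 -1.32] F [-0.1  0.7 -1.5] grip 13.0
lin [ 0.014  0.002 -0.   ] rot [0.001 0.    0.001] deg 0.1
lin [ 0.014  0.002 -0.   ] rot [-6.282e+00 -2.000e-03  0.000e+00] deg 180.0
```

Underside is about 7 mm below the rim with no contact force. Next I'll go down in small steps until it touches.

```bash
python3 -m jog '[{"linear":[0.003,0,0],"rotation":[0,0,0],"grip":8},{"linear":[0.005,0,0],"rotation":[0,0,0],"grip":8},{"linear":[0.007,0,0],"rotation":[0,0,0],"grip":8},{"linear":[0.009,0,0],"rotation":[0,0,0],"grip":8},{"linear":[0.011,0,0],"rotation":[0,0,0],"grip":8},{"linear":[0.011,0,0],"rotation":[0,0,0],"grip":8}]' 50; python3 mv.py 658 110.6 59 75.0
```

```text
time_s: 6.15
eef_pos: [658.4, 110.6, 61.6]
ee_rot: [0.561, -0.431, 0.561, 0.43]
force: [-7.9, -0.1, 10.9]
grip_width: 0.154
t 6.15 p [658.4 110.6  61.6] x [ 0.001 -0.    -1.   ] jaw yaw 75.06 j1,j6 [-0.01 -1.32] F [-7.9 -0.1 10.9] grip 13.1
lin [ 0.009  0.001 -0.   ] rot [ 0.002 -0.     0.002] deg 0.1
lin [ 0.009  0.001 -0.   ] rot [-6.281e+00 -3.000e-03 -0.000e+00] deg 179.9
```

TCP is at 61.6 mm, which is exactly 35 mm above its gripping height of 26.6 on the table, and the force is 11 N. The lid is therefore seated. I'll ease off, let go and retreat.

```bash
python3 -m jog '[{"linear":[-0.001,0,0],"rotation":[0,0,0],"grip":8},{"linear":[-0.001,0,0],"rotation":[0,0,0],"grip":20},{"linear":[-0.001,0,0],"rotation":[0,0,0],"grip":30},{"linear":[-0.001,0,0],"rotation":[0,0,0],"grip":45},{"linear":[-0.001,0,0],"rotation":[0,0,0],"grip":45},{"linear":[-0.001,0,0],"rotation":[0,0,0],"grip":45},{"linear":[-0.04,0,0],"rotation":[0,0,0],"grip":45},{"linear":[-0.1,0,0],"rotation":[0,0,0],"grip":45},{"linear":[-0.22,0,0],"rotation":[0,0,0],"grip":45},{"linear":[-0.3,0,0],"rotation":[0,0,0],"grip":45},{"linear":[-0.3,0,0],"rotation":[0,0,0],"grip":45}]' 50; python3 mv.py 652 -127.2 150 80.7
python3 - <<'E'
from rig import *; import cv2,numpy as np
p,d=capture("side"); np.savez("side5.npz",p=p,d=d);cv2.imwrite("pics/c5.png",cv2.resize(p[135:205,320:410,::-1],None,fx=8,fy=8,interpolation=cv2.INTER_CUBIC))
E
python3 -c "
from cmp import *; from held import held
edges('side5.npz','yellow',(310,110,425,210),53,-15,'side',7,9)
held('side5.npz','yellow',(340,150,390,173))"
```

```text
time_s: 7.07
eef_pos: [660.5, 110.7, 158.7]
ee_rot: [0.564, -0.433, 0.558, 0.428]
force: [0.4, -0.2, 1.4]
grip_width: 0.532
t 7.07 p [660.5 110.7 158.7] x [ 0.012 -0.    -1.   ] jaw yaw 75.07 j1,j6 [-0.01 -1.32] F [ 0.4 -0.2  1.4] grip 45.4
lin [ 0.029 -0.177 -0.773] rot [-0.197  0.004  0.023] deg 5.7
lin [ 0.029 -0.177 -0.773] rot [ 6.086e+00  3.500e-02 -6.000e-03] deg 174.4
side5.npz 53 edges along [550.3 659.5] across [225.3 320.3] size 109.2 95.0 centre [654.9 106.9]
n 470 plane z 54.6 slopes deg [-0.2 -1.3] rect [655.9 117.3] [ 74.1 116.1] 75.6 tcp [659.6 110.6 155.6]
```

View pics/c5.png

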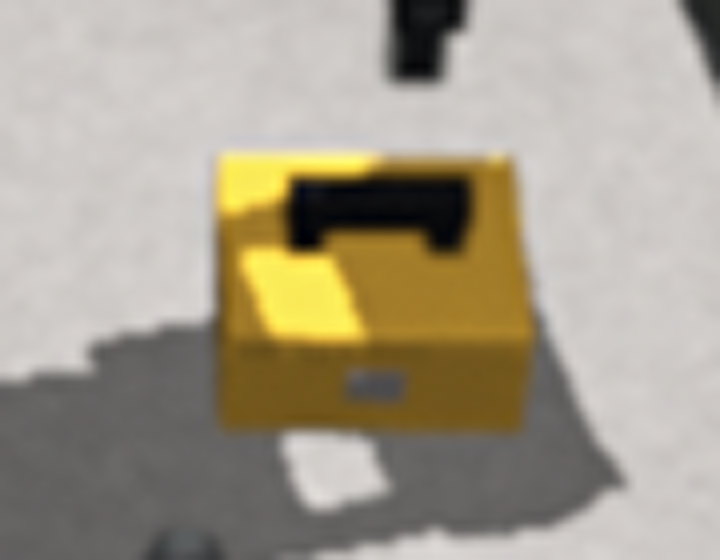

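The yellow lid sits flush, with the plate's front edge at crop y≈340 meeting the case wall with no gap, and the case hasn't moved. On to the blue lid.

```bash
python3 -m jog '[{"linear":[0,-0.03,-0.12],"rotation":[-0.05,0,0.02],"grip":45},{"linear":[0,-0.06,-0.24],"rotation":[-0.1,0,0.02],"grip":45},{"linear":[0,-0.09,-0.38],"rotation":[-0.15,0,0.02],"grip":45},{"linear":[0,-0.12,-0.52],"rotation":[-0.19,0,0.02],"grip":45},{"linear":[0.03,-0.15,-0.65],"rotation":[-0.19,0,0.02],"grip":45},{"linear":[0.1,-0.17,-0.74],"rotation":[-0.19,0,0.02],"grip":45},{"linear":[0.18,-0.177,-0.773],"rotation":[-0.197,0,0.02],"grip":45},{"linear":[0.25,-0.177,-0.773],"rotation":[-0.197,0,0.02],"grip":45},{"linear":[0.25,-0.177,-0.773],"rotation":[-0.197,0,0.02],"grip":45},{"linear":[0.25,-0.177,-0.773],"rotation":[-0.197,0,0.02],"grip":45},{"linear":[0.25,-0.177,-0.773],"rotation":[-0.197,0,0.02],"grip":45}]' 50; python3 -c "
from cmp import *
edges('top0.npz','blue',(340,130,385,195),18,-9.3,'top')
edges('side0.npz','blue',(355,215,430,260),18,-9.3)
edges('top0.npz','blue',(360,190,420,260),45,-33.9,'top')
edges('side0.npz','blue',(285,250,365,310),45,-33.9)
"; python3 mv.py 652 -127.2 26 80.7
```

```text
time_s: 8.03
eef_pos: [652.3, -126.8, 82.0]
ee_rot: [0.539, -0.458, 0.539, 0.459]
force: [0.9, 0.8, 0.5]
grip_width: 0.526
top0.npz 18 edges along [587.  740.9] across [-53.2  12.8] size 153.9 66.1 centre [ 651.9 -127.2]
side0.npz 18 edges along [587.  742.7] across [-59.2  12.3] size 155.7 71.5 centre [ 652.3 -130.6]
top0.npz 45 edges along [413.4 569.4] across [24.6 93.8] size 155.9 69.1 centre [ 440.9 -224.9]
side0.npz 45 edges along [416.3 575.1] across [17.3 91.9] size 158.7 74.6 centre [ 441.9 -231.1]
t 8.03 p [ 652.3 -126.8   82. ] x [-0.001  0.001 -1.   ] jaw yaw 80.75 j1,j6 [-0.37 -1.78] F [0.9 0.8 0.5] grip 44.9
lin [ 0.187  0.    -0.002] rot [ 0.002  0.002 -0.002] deg 0.1
lin [ 0.187  0.    -0.002] rot [-6.281e+00  3.000e-03  3.000e-03] deg 179.9
```

```bash
python3 -m jog '[{"linear":[0.07,0,-0.002],"rotation":[0,0,0],"grip":45},{"linear":[0.14,0,-0.002],"rotation":[0,0,0],"grip":45},{"linear":[0.175,0,-0.002],"rotation":[0,0,0],"grip":45},{"linear":[0.187,0,-0.002],"rotation":[0,0,0],"grip":45},{"linear":[0.187,0,-0.002],"rotation":[0,0,0],"grip":45},{"linear":[0.187,0,-0.002],"rotation":[0,0,0],"grip":45}]' 50; python3 mv.py;  python3 -m jog '[{"linear":[0,0,0],"rotation":[0,0,0],"grip":8},{"linear":[0,0,0],"rotation":[0,0,0],"grip":8},{"linear":[0,0,0],"rotation":[0,0,0],"grip":8},{"linear":[0,0,0],"rotation":[0,0,0],"grip":8},{"linear":[0,0,0],"rotation":[0,0,0],"grip":8},{"linear":[0,0,0],"rotation":[0,0,0],"grip":8}]' 50; python3 mv.py 652 -127.2 150 80.7
```

```text
time_s: 8.53
eef_pos: [652.9, -127.4, 27.4]
ee_rot: [0.539, -0.458, 0.538, 0.458]
force: [-0.6, 0.2, 1.3]
grip_width: 0.527
t 8.53 p [ 652.9 -127.4   27.4] x [ 0.001  0.    -1.   ] jaw yaw 80.77 j1,j6 [-0.37 -1.78] F [-0.6  0.2  1.3] grip 45.0
time_s: 9.03
eef_pos: [653.4, -127.6, 28.6]
ee_rot: [0.539, -0.459, 0.538, 0.457]
force: [-1.1, -0.7, 6.3]
grip_width: 0.153
t 9.03 p [ 653.4 -127.6   28.6] x [ 0.003 -0.    -1.   ] jaw yaw 80.77 j1,j6 [-0.37 -1.78] F [-1.1 -0.7  6.3] grip 13.1
lin [-0.405  0.004  0.001] rot [0.002 0.    0.006] deg 0.2
lin [-0.405  0.004  0.001] rot [-6.281e+00 -9.000e-03  1.000e-03] deg 179.9
```

```bash
python3 -m jog '[{"linear":[-0.02,0,0],"rotation":[0,0,0],"grip":8},{"linear":[-0.05,0.003,0],"rotation":[0,0,0.006],"grip":8},{"linear":[-0.1,0.004,0],"rotation":[0,0,0.006],"grip":8},{"linear":[-0.2,0.004,0],"rotation":[0,0,0.006],"grip":8},{"linear":[-0.3,0.004,0],"rotation":[0,0,0.006],"grip":8},{"linear":[-0.39,0.004,0],"rotation":[0,0,0.006],"grip":8},{"linear":[-0.39,0.004,0],"rotation":[0,0,0.006],"grip":8},{"linear":[-0.39,0.004,0],"rotation":[0,0,0.006],"grip":8}]' 50; python3 mv.py 442.5 -226 110 56.1
```

```text
time_s: 9.7
eef_pos: [652.3, -127.5, 147.5]
ee_rot: [0.539, -0.459, 0.538, 0.457]
force: [-1.3, -0.2, -2.9]
grip_width: 0.154
t 9.7 p [ 652.3 -127.5  147.5] x [ 0.003 -0.001 -1.   ] jaw yaw 80.77 j1,j6 [-0.37 -1.78] F [-1.3 -0.2 -2.9] grip 13.2
lin [ 0.123  0.638 -0.436] rot [0.861 0.    0.006] deg 24.7
lin [ 0.123  0.638 -0.436] rot [-5.422e+00 -8.000e-03  1.000e-03] deg 155.3
```

```bash
python3 -m jog '[{"linear":[0,0.05,-0.03],"rotation":[0.07,0,0.006],"grip":8},{"linear":[0,0.14,-0.09],"rotation":[0.2,0,0.006],"grip":8},{"linear":[0,0.24,-0.16],"rotation":[0.35,0,0.006],"grip":8},{"linear":[0,0.34,-0.23],"rotation":[0.5,0,0.006],"grip":8},{"linear":[0,0.44,-0.3],"rotation":[0.65,0,0.006],"grip":8},{"linear":[0,0.54,-0.37],"rotation":[0.8,0,0.006],"grip":8},{"linear":[0.02,0.61,-0.42],"rotation":[0.861,0,0.006],"grip":8},{"linear":[0.06,0.638,-0.436],"rotation":[0.861,0,0.006],"grip":8},{"linear":[0.11,0.638,-0.436],"rotation":[0.861,0,0.006],"grip":8},{"linear":[0.15,0.638,-0.436],"rotation":[0.861,0,0.006],"grip":8},{"linear":[0.19,0.638,-0.436],"rotation":[0.861,0,0.006],"grip":8},{"linear":[0.21,0.638,-0.436],"rotation":[0.861,0,0.006],"grip":8},{"linear":[0.21,0.638,-0.436],"rotation":[0.861,0,0.006],"grip":8},{"linear":[0.21,0.638,-0.436],"rotation":[0.861,0,0.006],"grip":8}]' 50; python3 mv.py 442.5 -226 77 56.1
python3 - <<'E'
from rig import *; import cv2,numpy as np
p,d=capture("side"); np.savez("side6.npz",p=p,d=d);cv2.imwrite("pics/c6.png",cv2.resize(p[235:315,280:375,::-1],None,fx=7,fy=7,interpolation=cv2.INTER_CUBIC))
E
python3 mv.py
python3 -c "
from cmp import *; from held import held
held('side6.npz','blue',(280,230,375,310))
for z in (73,75,77): edges('side6.npz','blue',(280,230,375,310),z,-33.9,'side',7,9)"
```

```text
time_s: 10.87
eef_pos: [442.4, -225.7, 83.7]
ee_rot: [0.624, -0.332, 0.624, 0.333]
force: [0.4, -1.1, -1.5]
grip_width: 0.154
t 10.87 p [ 442.4 -225.7   83.7] x [-0.001  0.001 -1.   ] jaw yaw 56.11 j1,j6 [-0.71 -1.69] F [ 0.4 -1.1 -1.5] grip 13.2
lin [ 0.022 -0.001 -0.001] rot [ 0.     0.001 -0.003] deg 0.1
lin [ 0.022 -0.001 -0.001] rot [-6.283e+00  4.000e-03  1.000e-03] deg 180.0
t 10.92 p [ 442.6 -225.9   84.1] x [-0.  0. -1.] jaw yaw 56.11 j1,j6 [-0.71 -1.69] F [ 0.3  0.1 -0.7] grip 13.2
n 1272 plane z 73.7 slopes deg [-0.   0.5] rect [ 434.7 -244.8] [112.3 168.5] 56.1 tcp [ 442.6 -225.9   84.1]
side6.npz 73 edges along [415.2 573.7] across [22.4 92.1] size 158.5 69.7 centre [ 442.3 -228.3]
side6.npz 75 edges along [416.  573.8] across [21.3 90.8] size 157.9 69.4 centre [ 442.  -229.5]
side6.npz 77 edges along [417.  573.7] across [20.8 89.5] size 156.7 68.7 centre [ 441.9 -230.5]
```

View pics/c6.png

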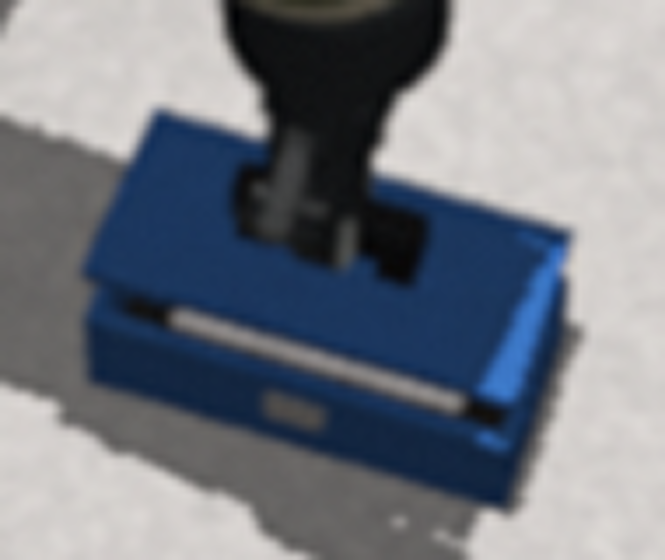

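At its true plate height of 73.4 mm, the held blue lid is about 1 mm off the case centre along and about 0 mm across. The crop shows it parallel to the case, with its near edge just above the rim. That is inside the 4 mm of play, so I'll lower it.

```bash
python3 -m jog '[{"linear":[0.01,-0.002,0],"rotation":[0,0,0],"grip":8},{"linear":[0.02,-0.002,0],"rotation":[0,0,0],"grip":8},{"linear":[0.028,-0.002,0],"rotation":[0,0,0],"grip":8},{"linear":[0.034,-0.002,0],"rotation":[0,0,0],"grip":8},{"linear":[0.04,-0.002,0],"rotation":[0,0,0],"grip":8},{"linear":[0.045,-0.002,0],"rotation":[0,0,0],"grip":8},{"linear":[0.05,-0.002,0],"rotation":[0,0,0],"grip":8},{"linear":[0.055,-0.002,0],"rotation":[0,0,0],"grip":8},{"linear":[0.058,-0.002,0],"rotation":[0,0,0],"grip":8},{"linear":[0.058,-0.002,0],"rotation":[0,0,0],"grip":8}]' 50; python3 mv.py 442.8 -226 63.5 56.1
```

```text
time_s: 11.75
eef_pos: [443.1, -226.2, 66.6]
ee_rot: [0.624, -0.332, 0.624, 0.333]
force: [0.4, 0.2, -2.2]
grip_width: 0.15
t 11.75 p [ 443.1 -226.2   66.6] x [-0.  0. -1.] jaw yaw 56.11 j1,j6 [-0.71 -1.69] F [ 0.4  0.2 -2.2] grip 12.8
lin [ 0.01   0.001 -0.   ] rot [ 0.     0.    -0.001] deg 0.0
lin [ 0.01   0.001 -0.   ] rot [-6.283e+00  1.000e-03  1.000e-03] deg 180.0
```

```bash
python3 -m jog '[{"linear":[0.003,0,0],"rotation":[0,0,0],"grip":8},{"linear":[0.005,0,0],"rotation":[0,0,0],"grip":8},{"linear":[0.007,0,0],"rotation":[0,0,0],"grip":8},{"linear":[0.009,0,0],"rotation":[0,0,0],"grip":8},{"linear":[0.01,0,0],"rotation":[0,0,0],"grip":8},{"linear":[0.011,0,0],"rotation":[0,0,0],"grip":8},{"linear":[0.011,0,0],"rotation":[0,0,0],"grip":8}]' 50; python3 mv.py
```

```text
time_s: 12.33
eef_pos: [443.0, -226.2, 63.6]
ee_rot: [0.624, -0.332, 0.624, 0.333]
force: [-3.2, 1.6, 5.0]
grip_width: 0.152
t 12.33 p [ 443.  -226.2   63.6] x [-0.  0. -1.] jaw yaw 56.11 j1,j6 [-0.71 -1.69] F [-3.2  1.6  5. ] grip 13.0
```

Contact is 5 N at TCP 63.6 mm, exactly 35 mm above its gripping height. Before letting go I'll check it in the side view.

```bash
python3 - <<'E'
from rig import *; import cv2,numpy as np
p,d=capture("side"); cv2.imwrite("pics/c7.png",cv2.resize(p[235:315,280:375,::-1],None,fx=7,fy=7,interpolation=cv2.INTER_CUBIC))
E
python3 mv.py
```

```text
t 12.38 p [ 443.  -226.2   63.6] x [-0.  0. -1.] jaw yaw 56.11 j1,j6 [-0.71 -1.69] F [-3.3  0.6  5.1] grip 13.1
```

View pics/c7.png

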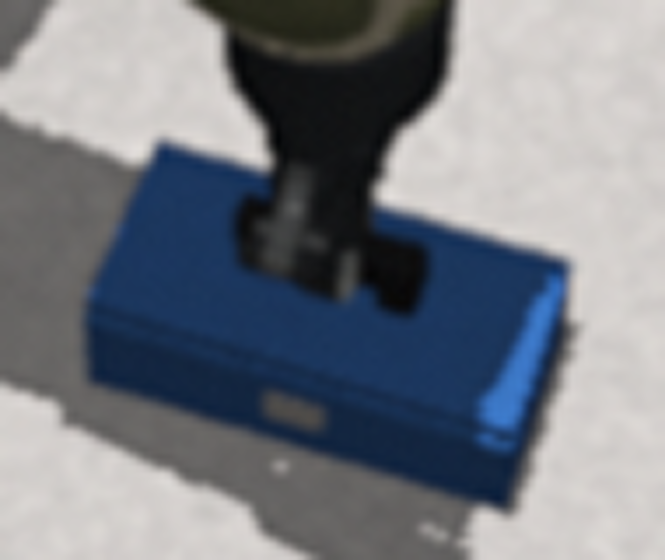

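The lid is down. A thin strip of rim shows along the near edge from crop (95,320) to (510,440), so it sits slightly off centre across but inside the play. I'll release it and go up.

```bash
python3 -m jog '[{"linear":[0,0,0],"rotation":[0,0,0],"grip":8},{"linear":[0,0,0],"rotation":[0,0,0],"grip":20},{"linear":[0,0,0],"rotation":[0,0,0],"grip":30},{"linear":[0,0,0],"rotation":[0,0,0],"grip":45},{"linear":[0,0,0],"rotation":[0,0,0],"grip":45},{"linear":[0,0,0],"rotation":[0,0,0],"grip":45},{"linear":[-0.04,0,0],"rotation":[0,0,0],"grip":45},{"linear":[-0.1,0,0],"rotation":[0,0,0],"grip":45},{"linear":[-0.22,0,0],"rotation":[0,0,0],"grip":45},{"linear":[-0.34,0,0],"rotation":[0,0,0],"grip":45},{"linear":[-0.46,0,0],"rotation":[0,0,0],"grip":45},{"linear":[-0.5,0,0],"rotation":[0,0,0],"grip":45},{"linear":[-0.5,0,0],"rotation":[0,0,0],"grip":45}]' 50; python3 mv.py 420 20 210 56
```

```text
time_s: 13.47
eef_pos: [444.1, -227.1, 216.9]
ee_rot: [0.625, -0.335, 0.623, 0.331]
force: [0.5, -0.4, 1.0]
grip_width: 0.53
t 13.47 p [ 444.1 -227.1  216.9] x [ 0.005 -0.004 -1.   ] jaw yaw 56.12 j1,j6 [-0.71 -1.69] F [ 0.5 -0.4  1. ] grip 45.3
lin [0.019 0.526 0.639] rot [ 0.004 -0.001  0.012] deg 0.4
lin [0.019 0.526 0.639] rot [-6.279e+00 -1.900e-02 -2.000e-03] deg 179.9
```

```bash
python3 -m jog '[{"linear":[0,0.1,0.09],"rotation":[0,0,0],"grip":45},{"linear":[0,0.2,0.18],"rotation":[0,0,0],"grip":45},{"linear":[0,0.3,0.27],"rotation":[0,0,0],"grip":45},{"linear":[0,0.4,0.36],"rotation":[0,0,0],"grip":45},{"linear":[0,0.5,0.46],"rotation":[0,0,0],"grip":45},{"linear":[0,0.6,0.55],"rotation":[0,0,0],"grip":45},{"linear":[0,0.65,0.6],"rotation":[0,0,0],"grip":45},{"linear":[0,0.65,0.6],"rotation":[0,0,0],"grip":45},{"linear":[0,0.65,0.6],"rotation":[0,0,0],"grip":45},{"linear":[0,0.65,0.6],"rotation":[0,0,0],"grip":45}]'
python3 - <<'E'
from rig import *; import cv2,numpy as np
for n in("top","side"):
    p,d=capture(n); np.savez(n+"9.npz",p=p,d=d); cv2.imwrite(f"pics/{n}9.png",p[:,:,::-1])
E
cat > fin.py <<'E'
from cmp import *
from held import held
held('top9.npz','blue',(360,190,420,260),'top');held('top9.npz','yellow',(270,130,320,190),'top')
held('side9.npz','blue',(285,245,365,310));
for cam,b,y in (('top',(360,190,420,260),(270,130,320,190)),('side',(285,245,365,310),(310,110,425,210))):
    edges(cam+'9.npz','blue',b,53,-33.9,cam);edges(cam+'9.npz','yellow',y,53,-15,cam)
E
python3 fin.py
```

```text
time_s: 14.3
eef_pos: [382.6, 30.6, 215.0]
ee_rot: [0.625, -0.334, 0.624, 0.331]
force: [-0.4, -0.4, 0.4]
grip_width: 0.524
n 992 plane z 53.2 slopes deg [0.2 0. ] rect [ 441.6 -223.3] [ 76.7 162.6] 56.3 tcp [382.7  30.2 215.2]
n 873 plane z 53.1 slopes deg [ 0.6 -0. ] rect [652.5 111.2] [ 99.4 120.8] 75.0 tcp [382.7  30.2 215.2]
n 1537 plane z 52.7 slopes deg [1.6 2.8] rect [ 437.5 -239.7] [102.9 165. ] 56.2 tcp [382.7  30.2 215.2]
top9.npz 53 edges along [412.5 569.6] across [25.2 96.4] size 157.0 71.2 centre [ 441.5 -223.4]
top9.npz 53 edges along [546.9 659.2] across [232.3 323.4] size 112.3 91.1 centre [654.4 112.3]
side9.npz 53 edges along [416.3 574.6] across [18.4 94.2] size 158.3 75.8 centre [ 442.6 -229.6]
side9.npz 53 edges along [550.3 659.8] across [225.1 320.3] size 109.6 95.2 centre [655.  106.8]
```

View pics/top9.png

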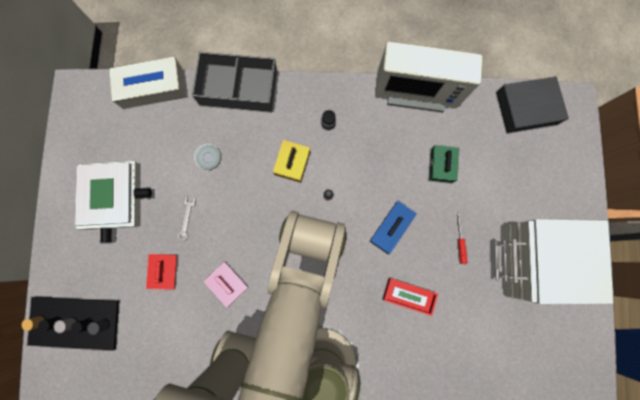

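View pics/side9.png

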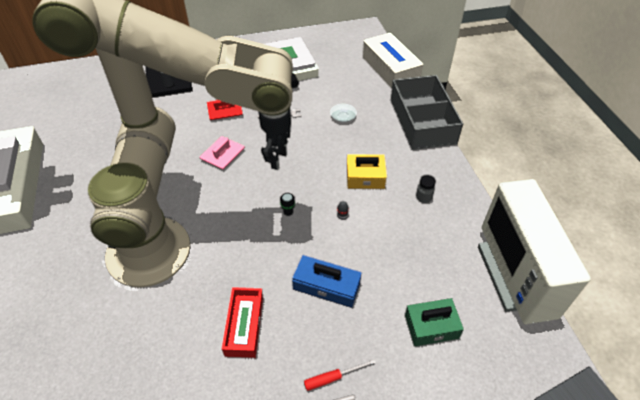

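Both cases are closed: yellow at top (292,161) and side (366,170), blue at top (393,227) and side (327,280). The plate tops measure 53.1 and 53.2 mm against the ideal 53, and the bystanders look unmoved. I'm handing the job in.

```bash
python3 -c "
from rig import *; print(finish_job())"
```

```text
the job is handed in; nothing more can be done
None
```

Both calibration cases are closed with their matching lids, and I handed the job in at about 14.4 s of the 61 s allowed. Each lid touched down exactly 35 mm above its gripping height, at 5 N for blue and 11 N for yellow. I then let go and moved the arm clear.

**Last checks, top camera:** plate tops are at 53.1 mm (yellow) and 53.2 mm (blue) against the 53 mm expected. Both are flat to about 0.6° or better and within roughly 2 mm of the case centres. The other things on the bench look unmoved by eye in both views; I did not measure them.

**Checks that disagreed:**
- **Centres:** the side camera puts both lid centres about 5–6 mm away in y from where the top camera does. It did the same for the cases at the start, so I compared lid and case within one camera.
- **Tilt:** the side camera's plane fit gave 1–3° of tilt for both lids. I discounted this because the fit probably included the front walls and handles.
- **Blue lid offset:** it sits about 1–2 mm off centre across the case, inside the 4 mm of play.

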